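# Dock a field recorder in its shock mount and tug-test the joint

### The job

Take the grey field recorder with the orange foot out of the wooden rack and slide it fully home in the black shock mount from its open front, foot under the two arms and screen facing out through that open front. Then pull the recorder straight up until the mount's yellow pointer stands in the green band, hold it there for about two seconds without touching the cradle with the fingers or reaching the red band, lower it gently and let go. Keep the recorder upright and leave the other things as they are.

Things in the scene. Friction and masses are not known exactly. Their poses are not given: they have to be found in the camera images.
- recorder_center (a point): Centre of the field recorder (loose, 0.24 to 0.39 kg), 60 mm above its underside, z up. Upright block 32 mm thick (its x), 56 mm wide (y), 120 mm tall: grey, steel top, orange stripe 90 mm up. Pale blue screen on its -x face, and a pale blue strip on the top along that side.
- recorder: The same recorder: centre of its underside. Its orange foot plate is 32 (x) x 76 (y) x 8 mm high, so a flange sticks out 10 mm beyond the body at each y end.
- screen (a point): Centre of the recorder's screen, on its -x face, 68 mm above its underside.
- rack: Wooden rack, origin under the centre of its 90 (x) x 180 (y) x 8 mm floor. Four walls, 50 long (x), 12 thick, 120 tall above the floor, at y = -78, -26, 26, 78 mm make three bays, open on top and at the x ends. Recorder and two packs stand in them in any order, broad faces 4 mm from the walls, tops not above them: only the narrow faces, 3 mm proud of the walls, can be gripped; lift straight out.
- mount: Shock mount's fixed foot: steel plate 130 (x) x 180 (y) x 18 mm, origin under its centre. At x = 30, y = 65 to 87 mm stands a white scale strip up to 103 mm high with a green and above it a red band; the cradle's yellow pointer runs along its front and sticks out 17 mm past its outer edge. At yaw 0 its open front faces -x.
- cradle_top (a point): Black cradle on the sprung carriage; this point lies between the tops of its arms, 116 mm above its floor (the seat), axes as the mount; sizes from the seat: Two arms at y = +-31.5 to 49, x = -22 to 22, z = 16 to 116 mm, with lead-in wings splayed out to x = -40 (86 mm apart at the tips). Under each arm an undercut 16 mm high, out to y = +-42, takes the foot's flange. Open above, in front (-x) and behind, above a low stop.
- seat (a point): On the cradle's floor (42 mm above the table at rest), where the centre of the recorder's underside belongs (it meets the 12 mm high stop at x = 1.5 mm). x points in from the open front; the recorder's x must point the same way, so that its screen looks out. The arms cover its narrow sides: in here only its broad faces can be gripped.
- cradle (a joint): Lift of the sprung carriage with the cradle, m: 0 resting down, grows upward to a stop at 0.035. Pulling it up takes about 3 N + 450 N/m x lift (10 N at 15 mm), the recorder's weight extra; it springs back down when let go. Pointer in the green band = lift 0.010 to 0.020; red band = 0.026 to 0.044.
- white_pack_center (a point): White transmitter pack, loose, 32 x 56 x 105 mm, in a bay of the rack; centre, half-way up. Leave alone.
- white_pack: The same; origin at the centre of its underside, z up.
- blue_pack_center (a point): Blue battery pack, loose, 32 x 56 x 112 mm, in a bay of the rack; centre, half-way up. Leave alone.
- blue_pack: The same; origin at the centre of its underside, z up.
- bowl_center (a point): Brass bowl, loose, 116 mm wide, 55 mm high; centre, half-way up. Leave alone.
- bowl: The same; origin at the centre of its underside, z up.
- bell_center (a point): Steel desk bell, loose, 84 mm wide, 67 mm high; centre, half-way up. Leave alone.
- bell: The same; origin at the centre of its underside, z up.
- horn_center (a point): Upright red bulb horn, loose, foot 76 mm wide, black bulb 52 mm wide on top, 162 mm high; centre, half-way up. Leave alone.
- horn: The same; origin at the centre of its underside, z up.
- doll_center (a point): Red doll with a white head, loose, 86 mm wide, 125 mm high; centre, half-way up. Leave alone.
- doll: The same; origin at the centre of its underside, z up.
Mind the look-alikes: they are no part of the job. What is shaped like the mount but pink is not meant.

How it is judged:
On the way, in this order (a step that is already met when the one before it is completed fails the run):
1. the recorder sits fully home in the cradle, screen outwards, carriage down (x of recorder in the frame of seat between -0.006 and 0.005 m and y of recorder in the frame of seat between -0.006 and 0.006 m and z of recorder in the frame of seat between -0.004 and 0.004 m and x of screen in the frame of seat below -0.005 m and angle between recorder's own z axis and vertical below 0.08 rad and value of joint cradle below 0.003 m), for 0.2 s.
2. the gripped recorder pulls the carriage up into the green band (lift 9 to 21 mm) and holds it there for 1.8 s, fingers off the cradle (value of joint cradle between 0.009 and 0.021 m and contact force between recorder and cradle above 3 N and contact force between the fingers and recorder above 2 N and contact force between the fingers and cradle below 1 N), for 1.8 s.
At the end, for the whole second after the job is handed in: The recorder stands at rest in the cradle, let go, within 6 mm of home sideways, 6 mm short to 5 mm beyond along the slide and 4 mm in height, upright within 0.08 rad, screen towards the open front, the carriage down (lift under 3 mm), after a pull of 1.8 s in the green band (all of step 1 and linear speed of recorder below 0.02 m/s and contact force between the fingers and recorder below 0.1 N); the robot touches nothing.
It fails at once if the sprung carriage is pulled into the red band (lift over 26 mm) (value of joint cradle above 0.026 m).
It fails at once if the carriage is let snap down (faster than 0.15 m/s) instead of being lowered (velocity of joint cradle below -0.15 m/s).
It fails at once if the recorder is tipped over (more than 50 degrees) (angle between recorder's own z axis and vertical above 0.87 rad).
It fails at once if a pack in the rack is shifted more than 35 mm or tipped (distance of any of white_pack, blue_pack from where it was at the start of the episode above 0.035 m or angle between any of white_pack, blue_pack's own z axis and vertical above 0.35 rad).
It fails at once if the bowl, bell, horn or doll is shifted more than 35 mm or tipped (distance of any of bowl, bell, horn, doll from where it was at the start of the episode above 0.035 m or angle between any of bowl, bell, horn, doll's own z axis and vertical above 0.35 rad).
It also fails if it takes over 72 s, if anything falls off the work surface, if the arm or the gripper's body presses on something with over 40 N, if the wrist force passes 120 N, or if a joint passes its speed limit or range.

### The arm

A 7-joint arm with a two-finger parallel gripper is mounted at the origin on the work surface. World frame = base frame: x ahead of the robot, y to its left, z up, the work surface at z = 0. Lengths are in m, angles in rad, forces in N, time in s.
With the tool pointing down it reaches from about 0.4 to 0.875 m from the base axis. Payload 19.3 kg.
Tool frame: the origin (TCP) lies where the fingers leave the gripper's body, on its centre line; the fingertips stand bot.tip_reach ahead of it and the grasp point (between the pads) lies 54 mm ahead of it (bot.tip_reach is the distance from the TCP to the fingertips, in m); z points along the fingers, y is the line along which they close (so a half turn about z gives the same grasp; the last joint's range is limited). The gripper opens to 85 mm and grips with 20 to 120 N. Pads are 22 mm wide; open, the fingers measure 114 mm over their backs; the gripper's body (76 mm by 85 mm) begins 54 mm behind the grasp point. The pads swing forward as they close: fully open they stand 13 mm farther back than shut.
Start: joints at [-1.355, 0.521, -0.036, 1.599, 0.021, 1.021, -0.113], TCP at [0.176, 0.6, 0.304] pointing down, gripper open.
Joint ranges: [-2.91, 2.91], [-0.3, 2.13], [-1.5, 1.42], [0.17, 2.43], [-1.26, 4.41], [0.16, 1.93], [-2.52, 2.52]. Speed limits (rad/s): [1.89, 1.89, 2.39, 2.39, 3.01, 3.01, 3.01].

### API

Orientations are given as [roll, pitch, yaw] about the fixed x, y, z axes, in that order (R = Rz(yaw) Ry(pitch) Rx(roll)).
In Python, from workcell import bot gives the robot as it stands. The module is installed in compiled form; this text tells all that it offers.
- The arm moves only by the shell command python3 -m jog 'ROWS' [FORCE]. ROWS is JSON, a list that holds one entry, the list of rows, each a list of 7 numbers: the shift along the tool's x, y, z in mm, then the turn, a rotation vector about the tool's x, y, z in rad, then the opening, from 0 (shut) to 1 (fully open). In form: [[[tx, ty, tz, wx, wy, wz, fingers], ...]]. A call has 1 to 5 rows; each row shifts and turns the commanded pose from where the row before left it, along the tool's axes as they then stand; what a row does not reach is not made up. A row lasts 1/10 s, in which the tool goes at most 50 mm and 8.59 degrees, less where a joint would pass 70% of its speed; a pose out of reach is approached as far as the arm can. A call is refused whole if a number of a shift passes 50 or a number of a turn 0.15, either way. A call with a gripper value outside its range is refused whole. The fingers move at their own pace and stop on an object; FORCE is the grip in N (left out, the last holds). Time passes only in rows, so rows that do not move let the fingers close. It gives the time, the measured TCP pose, the force, the opening and the grip force at its end, in the units of the state.
- bot.observe(): the state, without advancing time (a new reading comes with each control period).
- bot.grab_frame(name): name is "side" or "top"; returns a dict with "img" (400x640x3 uint8, red, green, blue), "intrinsics" (3x3 intrinsics, pixels), "k1" (the pictures are not rectified: a ray, as slopes to the right and down, at radius r is drawn at 1 + k1 r^2 times it, then the intrinsics apply), "R" (3x3) and "t" (3): a world point X has camera coordinates R X + t. Camera axes: x right, y down, z forward; pixel columns grow to the right and rows downward; lengths in m; the calibration is good to about 2 mm. A picture is of the moment at which its call begins. There is no depth.
- bot.job_done(): hands the job in; it is judged then, once.
Trained networks look in a picture, given as the dict that the camera call returned (one of the last four; its "shot" number tells which), for a name from the list of things; names that differ only in an ending like _2 or _b are one class to them, and where a whole thing is asked for, a point or a joint stands for the part that bears it (a point fixed in the world has none). Each returns a list of dicts, best first, with "conf" (0 to 1); they miss things now and then, are a little off and sometimes report something else, mostly with a low value. They report only what shows in the picture. A call takes as long as a camera call. They do not tell look-alikes from the thing itself.
- bot.trace(query, picture): "region" (400x640 bool, what is visible of it).
- bot.spot_point(query, picture): "xyz" ([x, y, z] in m, in world coordinates, good to about 4 mm: a listed point, or the origin of a listed thing).
The state is a dict: "clock": time; "qpos": joint angles; "qd": joint speeds; "joint_efforts": joint torques, N m; "position": TCP position; "tool_rot": TCP orientation; "force": force on the tool from outside, world axes, zero at the start; "moment": the same for the moment, N m; "grip_width": finger opening in m; "finger_force": force on a finger pad.
Only numpy, scipy, OpenCV 4.12 (cv2) and the standard library are available. Lean on these libraries where they do the work, as an engineer would, in place of code of your own. Each camera call takes 0.05 s, during which the arm holds its last target. There are 200 camera calls.

## Working session

There is one attempt and no reset: what is moved stays moved. The work goes in short steps, Python scripts to look and compute and a shell command to move; the robot and the scene stay as the last step left them, time stands still between calls to the robot, and variables do not carry over. Pictures are saved under pics/ and viewed, at most 10 in all, crops included, and the job is handed in when it is done.

```bash
mkdir -p pics
cat > h.py <<'E'
from workcell import bot
import numpy as np, cv2
def proj(f,X):
    c=f["R"]@np.array(X)+f["t"]; s=c[:2]/c[2]; s=s*(1+f["k1"]*(s@s)); p=f["intrinsics"]@np.r_[s,1]; return p[:2].round(0)
def save(f,n): cv2.imwrite("pics/"+n,f["img"][...,::-1])
E
python3 - <<'E'
from h import *
o=bot.observe(); print(o["clock"],o["position"].round(3) if hasattr(o["position"],"round") else o["position"],o["tool_rot"],bot.tip_reach,o["force"])
fs={}
for n in("side","top"):
    f=bot.grab_frame(n); save(f,n+"0.png")
    print(n,"cam at",(-f["R"].T@f["t"]).round(2))
    for q in("recorder","recorder_center","screen","rack","mount","seat","cradle_top","white_pack","blue_pack","bowl","bell","horn","doll"):
        print(q,[(np.round(d["xyz"],3).tolist(),round(d["conf"],2),proj(f,d["xyz"]).tolist()) for d in bot.spot_point(q,f)[:3]])
a=cv2.imread("pics/side0.png");b=cv2.imread("pics/top0.png")
E
```

```text
0.0 [0.176 0.599 0.303] [-3.14046866e+00  9.53597911e-05  2.85577278e+00] 0.0726 [ 0.21752662 -0.03889556 -0.15026785]
side cam at [-0.07 -0.75  0.93]
recorder [([0.356, 0.202, 0.06], 0.64, [275.0, 204.0]), ([0.533, -0.317, 0.01], 0.57, [425.0, 291.0])]
recorder_center [([0.54, -0.312, 0.07], 0.71, [429.0, 275.0])]
screen [([0.536, -0.332, 0.078], 0.66, [434.0, 279.0])]
rack [([0.682, 0.025, 0.004], 0.7, [385.0, 207.0])]
mount [([0.27, 0.417, 0.0], 0.87, [227.0, 195.0])]
seat [([0.597, 0.229, 0.039], 0.98, [330.0, 179.0]), ([0.269, 0.417, 0.04], 0.91, [225.0, 187.0]), ([0.557, -0.212, 0.065], 0.23, [408.0, 252.0])]
cradle_top [([0.599, 0.235, 0.156], 0.91, [329.0, 151.0]), ([0.389, -0.002, 0.004], 0.35, [319.0, 249.0])]
white_pack [([0.546, -0.26, 0.005], 0.76, [414.0, 278.0]), ([0.353, 0.206, 0.002], 0.64, [275.0, 217.0])]
blue_pack [([0.558, -0.208, 0.009], 0.9, [405.0, 264.0]), ([0.596, 0.225, 0.039], 0.56, [331.0, 179.0])]
bowl [([0.388, -0.0, 0.001], 0.61, [318.0, 249.0]), ([0.596, 0.228, 0.039], 0.61, [330.0, 179.0])]
bell [([0.36, -0.272, -0.002], 0.56, [366.0, 314.0])]
horn [
[... 443 characters left out ...]
.0])]
rack [([0.544, -0.263, -0.001], 0.93, [421.0, 190.0])]
mount [([0.601, 0.23, 0.001], 0.72, [274.0, 166.0])]
seat [([0.273, 0.419, 0.039], 0.92, [206.0, 261.0]), ([0.601, 0.229, 0.043], 0.84, [273.0, 163.0])]
cradle_top [([0.269, 0.413, 0.16], 0.93, [199.0, 259.0]), ([0.596, 0.228, 0.161], 0.73, [270.0, 154.0])]
white_pack [([0.541, -0.261, 0.012], 0.62, [422.0, 190.0])]
blue_pack [([0.562, -0.211, 0.009], 0.55, [406.0, 183.0])]
bowl [([0.389, -0.003, 0.002], 0.88, [341.0, 232.0])]
bell [([0.363, -0.273, 0.002], 0.93, [424.0, 244.0])]
horn [([0.682, 0.022, -0.005], 0.95, [337.0, 146.0])]
doll [([0.355, 0.202, 0.004], 0.72, [278.0, 240.0]), ([0.541, -0.315, 0.068], 0.32, [442.0, 186.0])]
```

View pics/side0.png

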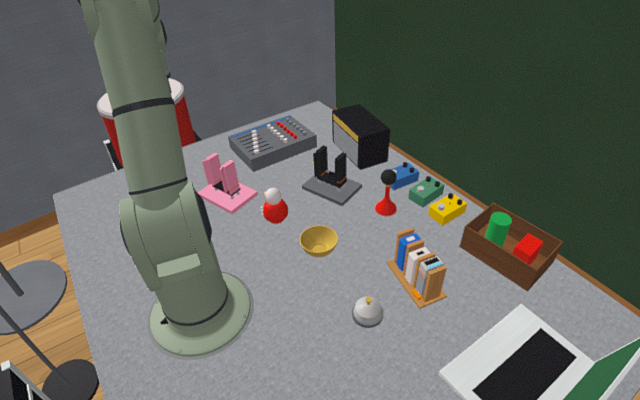

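View pics/top0.png

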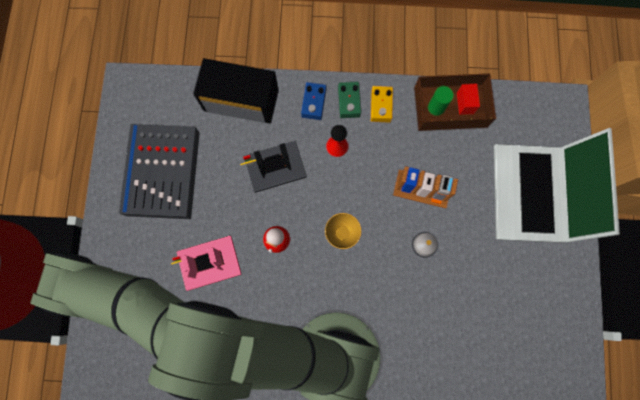

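Candidates for the recorder: the packs in the rack at side (437,278), (420,268) and (404,255). The first has the pale blue strip, so it is the likely one; white is in the middle and blue at the far end. Candidates for the mount: black at side (332,185) / top (275,163), and the pink look-alike at side (227,185) / top (207,262), which is not meant. Next I'll take a close crop and fit yaw by silhouette.

```bash
cat >> h.py <<'E'
from scipy.optimize import minimize
def box(x0,x1,y0,y1,z0,z1): return np.array([[x,y,z] for x in(x0,x1) for y in(y0,y1) for z in(z0,z1)],float)/1000
MOUNT=[box(-65,65,-90,90,0,18),box(-22,22,31.5,49,58,158),box(-22,22,-49,-31.5,58,158)]
RACK=[box(-45,45,-90,90,0,8)]+[box(-25,25,y-6,y+6,8,128) for y in(-78,-26,26,78)]
def sil(f,bs,p,S=4):
    m=np.zeros((400*S,640*S),np.uint8); c,s=np.cos(p[2]),np.sin(p[2])
    for b in bs:
        X=b@np.array([[c,s,0],[-s,c,0],[0,0,1]])+[p[0],p[1],0]
        C=X@f["R"].T+f["t"]; q=C[:,:2]/C[:,2:]; q=q*(1+f["k1"]*(q**2).sum(1,keepdims=True))
        K=f["intrinsics"]; q=np.c_[q[:,0]*K[0,0]+K[0,2],q[:,1]*K[1,1]+K[1,2]]
        h=cv2.convexHull(((q+.5)*S*16).astype(np.int32)); cv2.fillConvexPoly(m,h,1,shift=4)
    return m
def fit(fm,bs,p0):
    ms=[(f,cv2.resize(r.astype(np.uint8),None,fx=4,fy=4,interpolation=cv2.INTER_NEAREST)) for f,r in fm]
    def cost(p):
        o=0
        for f,m in ms:
            s=sil(f,bs,p); o-=(s&m).sum()/(s|m).sum()
        return o
    r=minimize(cost,p0,method="Nelder-Mead",options=dict(initial_simplex=np.array(p0)+np.vstack([np.zeros(3),np.diag([.008,.008,.12])]),xatol=3e-4,fatol=1e-4))
    return r.x.round(4),r.fun
E
python3 - <<'E'
from h import *
F=[bot.grab_frame(n) for n in("side","top")]
def near(q,f,X):
    b=bot.trace(q,f); u,v=proj(f,X)
    out=[d for d in b if d["region"][int(v)-25:int(v)+25,int(u)-25:int(u)+25].sum()>150]
    print(q,len(b),len(out),[ (round(d["conf"],2),int(d["region"].sum())) for d in out]); return out[0]["region"] if out else None
M=[(f,near("mount",f,[.599,.23,.06])) for f in F]
R=[(f,near("rack",f,[.543,-.262,.06])) for f in F]
for A,bs,p0s in((M,MOUNT,[[.599,.23,.22]]),(R,RACK,[[.543,-.262,-.19]])):
    A=[a for a in A if a[1] is not None]
    for p0 in p0s: print(fit(A,bs,p0),[fit([a],bs,p0) for a in A])
def crop(f,c,w,h):
    u,v=proj(f,c).astype(int); return cv2.resize(f["img"][v-h:v+h,u-w:u+w],(400,300),interpolation=cv2.INTER_CUBIC)
o=np.vstack([np.hstack([crop(f,c,48,36) for c in([.543,-.262,.06],[.599,.23,.06])]) for f in F])
cv2.imwrite("pics/crop1.png",o[...,::-1])
E
```

```text
mount 3 1 [(0.7, 1787)]
mount 5 1 [(0.76, 2165)]
rack 2 1 [(0.92, 1381)]
rack 1 1 [(0.72, 1016)]
(array([0.5982, 0.2277, 0.351 ]), np.float64(-1.8625658574415984)) [(array([0.5964, 0.2274, 0.3508]), np.float64(-0.9172726973575965)), (array([0.599 , 0.2276, 0.3434]), np.float64(-0.9525869333183529))]
(array([ 0.5469, -0.264 , -0.2114]), np.float64(-1.074457108740508)) [(array([ 0.5468, -0.2639, -0.2095]), np.float64(-0.497376871240559)), (array([ 0.547 , -0.2635, -0.2182]), np.float64(-0.5777323948798366))]
```

View pics/crop1.png

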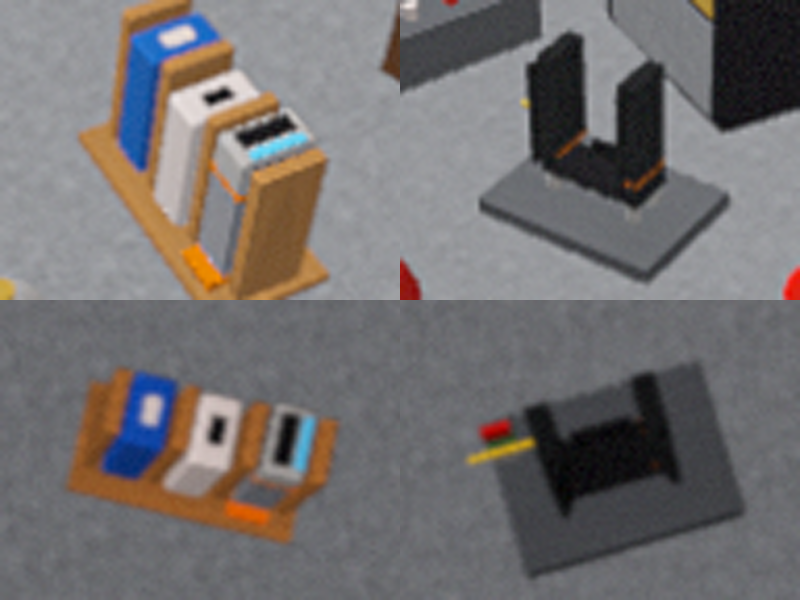

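The crop confirms it: the recorder has the orange foot (side crop 203,265), with its pale-blue strip and screen on the −y side in the right-hand bay. The black mount opens toward the robot, with yaw about 0.35. I'll write a row planner and go.

```bash
cat > plan.py <<'E'
# plan.py fingers n x y z yaw [n x y z yaw ...] : prints suggested rows (tool pointing down)
import sys,json; from h import *
from scipy.spatial.transform import Rotation as Ro
a=[float(v) for v in sys.argv[1:]]; g=a[0]; o=bot.observe()
P=np.array(o["position"]); R=Ro.from_euler("xyz",o["tool_rot"])
print("t",round(o["clock"],2),"at",P.round(4),np.round(o["tool_rot"],3),"F",np.round(o["force"],1))
rows=[]
for i in range(1,len(a),5):
    n=int(a[i]); T=np.array(a[i+1:i+4]); RT=Ro.from_euler("xyz",[np.pi,0,a[i+4]])
    for k in range(n):
        d=R.inv().apply((T-P)/(n-k))*1000; w=(R.inv()*RT).as_rotvec()/(n-k)
        r=np.r_[d.round(0 if n-k>1 else 1),w.round(2 if n-k>1 else 3)]; rows.append([float(x) for x in r]+[g])
        P=P+R.apply(r[:3]/1000); R=R*Ro.from_rotvec(r[3:])
for k in range(0,len(rows),5): print(json.dumps([[[int(x) if x==int(x) else x for x in r] for r in rows[k:k+5]]],separators=(",",":")))
E
python3 plan.py 1 8 0.48 0.4 0.3 2.2 14 0.537 -0.3145 0.26 1.359
```

```text
t 1.7 at [0.1762 0.5996 0.3039] [-3.142 -0.     2.856] F [ 0.7  0.3 -0.4]
[[[-43,-13,0,0,0,0.08,1],[-44,-10,1,0,0,0.08,1],[-45,-6,0,0,0,0.08,1],[-46,-3,1,0,0,0.08,1],[-45,1,0,0,0,0.08,1]]]
[[[-45,5,1,0,0,0.09,1],[-45,9,0,0,0,0.08,1],[-44,12.7,0.9,0,0,0.086,1],[-44,-27,3,0,0,0.06,1],[-45,-24,3,0,0,0.06,1]]]
[[[-47,-21,3,0,0,0.06,1],[-48,-19,3,0,0,0.06,1],[-49,-16,3,0,0,0.06,1],[-49,-13,3,0,0,0.06,1],[-50,-10,3,0,0,0.06,1]]]
[[[-51,-6,3,0,0,0.06,1],[-51,-3,3,0,0,0.06,1],[-51,0,3,0,0,0.06,1],[-51,2,2,0,0,0.06,1],[-51,6,3,0,0,0.06,1]]]
[[[-50,9,2,0,0,0.06,1],[-50,11.2,3,0,0,0.061,1]]]
```

```bash
python3 -m jog '[[[-43,-13,0,0,0,0.08,1],[-44,-10,0,0,0,0.08,1],[-45,-6,0,0,0,0.08,1],[-46,-3,0,0,0,0.08,1],[-45,0,0,0,0,0.08,1]]]'
python3 -m jog '[[[-45,5,0,0,0,0.09,1],[-45,9,0,0,0,0.08,1],[-44,13,0,0,0,0.08,1],[-40,-25,3,0,0,0.06,1],[-40,-22,3,0,0,0.06,1]]]'
python3 -m jog '[[[-40,-20,3,0,0,0.06,1],[-40,-18,3,0,0,0.06,1],[-40,-15,3,0,0,0.06,1],[-40,-12,3,0,0,0.06,1],[-40,-10,3,0,0,0.06,1]]]'
python3 -m jog '[[[-45,-6,3,0,0,0.06,1],[-45,-3,3,0,0,0.06,1],[-45,0,3,0,0,0.06,1],[-45,2,2,0,0,0.06,1],[-45,6,3,0,0,0.06,1]]]'
python3 plan.py 1 5 0.537 -0.3145 0.23 1.359
```

```text
clock: 2.2
position: [0.3661, 0.4726, 0.3041]
tool_rot: [3.141, -0.0, 2.452]
force: [1.1, 0.8, 0.6]
grip_width: 0.0856
finger_force: 0.0
clock: 2.7
position: [0.4872, 0.3049, 0.2974]
tool_rot: [-3.141, 0.0, 2.083]
force: [0.9, -0.4, 0.0]
grip_width: 0.0854
finger_force: 0.0
clock: 3.2
position: [0.4948, 0.0911, 0.283]
tool_rot: [3.141, -0.0, 1.783]
force: [0.9, -0.6, -1.3]
grip_width: 0.0853
finger_force: 0.0
clock: 3.7
position: [0.5152, -0.134, 0.2691]
tool_rot: [3.141, -0.0, 1.484]
force: [1.7, 0.5, 0.7]
grip_width: 0.0854
finger_force: 0.0
t 3.7 at [ 0.5152 -0.134   0.2691] [ 3.141 -0.     1.484] F [1.7 0.5 0.7]
[[[-36,7,8,0,0,0.02,1],[-35,8,8,0,0,0.03,1],[-35,9,8,0,0,0.02,1],[-35,10,8,0,0,0.03,1],[-34.7,11.8,7.1,0.001,0,0.025,1]]]
```

```bash
python3 -m jog '[[[-36,7,8,0,0,0.02,1],[-35,8,8,0,0,0.03,1],[-35,9,8,0,0,0.02,1],[-35,10,8,0,0,0.03,1],[-35,12,7,0,0,0.025,1]]]'
python3 - <<'E'
from h import *
for n in("side","top"):
    f=bot.grab_frame(n)
    for q in("recorder_center",): print(n,[(np.round(d["xyz"],3).tolist(),round(d["conf"],2)) for d in bot.spot_point(q,f)[:2]])
    u,v=proj(f,[.543,-.29,.12]).astype(int)
    c=cv2.resize(f["img"][v-45:v+45,u-60:u+60],(400,300),interpolation=cv2.INTER_CUBIC); o=c if n=="side" else np.hstack([o,c])
cv2.imwrite("pics/crop2.png",o[...,::-1])
E
python3 plan.py 1 5 0.537 -0.3145 0.148 1.359
```

```text
clock: 4.2
position: [0.5376, -0.3144, 0.2295]
tool_rot: [-3.142, -0.0, 1.36]
force: [0.8, 0.7, 0.5]
grip_width: 0.0855
finger_force: 0.0
side [([0.536, -0.314, 0.068], 0.64), ([0.542, -0.26, 0.007], 0.23)]
top [([0.564, -0.208, 0.065], 0.6)]
t 4.4 at [ 0.5372 -0.3136  0.2295] [-3.141 -0.     1.36 ] F [-0.3 -0.  -0.9]
[[[0,0,16,0,0,0,1],[0,0,16,0,0,0,1],[0,0,16,0,0,0,1],[0,0,17,0,0,0,1],[-1,0,16.5,-0.001,0,0.001,1]]]
```

View pics/crop2.png

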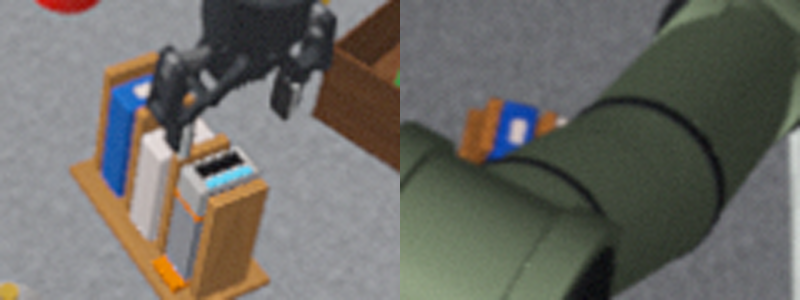

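The picture shows the fingers straddling the recorder's bay along its width, at crop (180,140) and (285,95). They are consistent with the recorder at (220,165), so I'll descend and grip.

```bash
python3 -m jog '[[[0,0,16,0,0,0,1],[0,0,16,0,0,0,1],[0,0,16,0,0,0,1],[0,0,17,0,0,0,1],[0,0,16,0,0,0,1]]]' && python3 -m jog '[[[0,0,0,0,0,0,0.2],[0,0,0,0,0,0,0.2],[0,0,0,0,0,0,0.2],[0,0,0,0,0,0,0.2],[0,0,0,0,0,0,0.2]]]' 40
```

```text
clock: 4.9
position: [0.5375, -0.3124, 0.1475]
tool_rot: [-3.141, -0.0, 1.361]
force: [0.7, 0.5, -0.3]
grip_width: 0.0854
finger_force: 0.0
clock: 5.4
position: [0.5376, -0.313, 0.1493]
tool_rot: [3.141, 0.0, 1.361]
force: [-0.4, 0.1, -2.5]
grip_width: 0.0553
finger_force: 43.0
```

```bash
python3 -m jog '[[[0,0,-10,0,0,0,0.2],[0,0,-20,0,0,0,0.2],[0,0,-30,0,0,0,0.2],[0,0,-30,0,0,0,0.2],[0,0,-30,0,0,0,0.2]]]' 60;  python3 -m jog '[[[0,0,-30,0,0,0,0.2],[0,0,0,0,0,0,0.2]]]'
python3 plan.py 0.2 10 0.54 -0.07 0.30 0.35
```

```text
clock: 5.9
position: [0.5373, -0.313, 0.271]
tool_rot: [3.141, 0.0, 1.361]
force: [0.9, -1.0, -2.7]
grip_width: 0.0552
finger_force: 63.5
clock: 6.1
position: [0.5383, -0.314, 0.3036]
tool_rot: [3.136, 0.001, 1.36]
force: [-0.1, -0.5, -2.8]
grip_width: 0.0556
finger_force: 63.9
t 6.1 at [ 0.5383 -0.314   0.3036] [3.136e+00 1.000e-03 1.360e+00] F [-0.1 -0.5 -2.8]
[[[24,-5,0,0,0,0.1,0.2],[23,-7,0,0,0,0.1,0.2],[22,-10,0,0,0,0.1,0.2],[21,-12,0,0,0,0.1,0.2],[20,-14,1,0,0,0.1,0.2]]]
[[[19,-16,0,0,0,0.1,0.2],[17,-17,1,0,0,0.1,0.2],[15,-19,0,0,0,0.1,0.2],[13,-21,1,0,0,0.11,0.2],[11.6,-22,0,0.005,-0.004,0.1,0.2]]]
```

```bash
python3 -m jog '[[[24,-5,0,0,0,0.1,0.2],[23,-7,0,0,0,0.1,0.2],[22,-10,0,0,0,0.1,0.2],[21,-12,0,0,0,0.1,0.2],[20,-14,1,0,0,0.1,0.2]]]'; python3 -m jog '[[[19,-16,0,0,0,0.1,0.2],[17,-17,1,0,0,0.1,0.2],[15,-19,0,0,0,0.1,0.2],[13,-21,1,0,0,0.11,0.2],[12,-22,0,0,0,0.1,0.2]]]'
python3 plan.py 0.2 5 0.54 -0.07 0.155 0.35
```

```text
clock: 6.6
position: [0.537, -0.1907, 0.2979]
tool_rot: [-3.141, -0.0, 0.856]
force: [1.6, 0.0, -2.4]
grip_width: 0.0552
finger_force: 63.8
clock: 7.1
position: [0.539, -0.068, 0.2958]
tool_rot: [-3.141, 0.0, 0.346]
force: [0.1, 0.2, -3.3]
grip_width: 0.0555
finger_force: 63.8
t 7.1 at [ 0.539  -0.068   0.2958] [-3.141  0.     0.346] F [ 0.1  0.2 -3.3]
[[[0,0,28,0,0,0,0.2],[0,1,28,0,0,0,0.2],[0,0,28,0,0,0,0.2],[0,1,28,0,0,0,0.2],[0.3,0.3,28.8,0,0,-0.004,0.2]]]
```

```bash
python3 -m jog '[[[0,0,30,0,0,0,0.2],[0,0,30,0,0,0,0.2],[0,0,30,0,0,0,0.2],[0,0,30,0,0,0,0.2],[0,0,20,0,0,0,0.2]]]'; python3 -m jog '[[[0,0,5,0,0,0,0.2],[0,0,4,0,0,0,0.2],[0,0,3,0,0,0,0.2],[0,0,2,0,0,0,0.2],[0,0,0,0,0,0,0.2]]]'
```

```text
clock: 7.6
position: [0.5387, -0.0687, 0.1541]
tool_rot: [-3.141, 0.002, 0.351]
force: [1.0, -1.1, -2.6]
grip_width: 0.0555
finger_force: 63.8
clock: 8.1
position: [0.5396, -0.0688, 0.1423]
tool_rot: [3.141, -0.001, 0.351]
force: [0.7, 0.3, -2.4]
grip_width: 0.0553
finger_force: 63.7
```

```bash
python3 -m jog '[[[0,0,1,0,0,0,0.2],[0,0,1,0,0,0,0.2],[0,0,0,0,0,0,0.2]]]'; python3 -m jog '[[[0,0,1,0,0,0,0.2],[0,0,1,0,0,0,0.2],[0,0,0,0,0,0,0.2]]]'
```

```text
clock: 8.4
position: [0.5399, -0.069, 0.1411]
tool_rot: [-3.141, -0.002, 0.35]
force: [-4.3, 0.6, 20.9]
grip_width: 0.0553
finger_force: 66.1
clock: 8.7
position: [0.5404, -0.0691, 0.1408]
tool_rot: [-3.141, -0.004, 0.35]
force: [-12.8, 4.9, 60.9]
grip_width: 0.0555
finger_force: 70.3
```

Contact with the table is at TCP z ≈ 0.1415. I'll relieve the push, then release and rise.

```bash
python3 -m jog '[[[0,0,-2.5,0,0,0,0.2],[0,0,0,0,0,0,0.5],[0,0,0,0,0,0,1],[0,0,0,0,0,0,1],[0,0,0,0,0,0,1]]]'; python3 -m jog '[[[0,0,-10,0,0,0,1],[0,0,-30,0,0,0,1],[0,0,-35,0,0,0,1],[0,0,-25,0,0,0.0,1],[0,0,0,0,0,0.0,1]]]'
python3 - <<'E'
from h import *
for n in("side","top"):
    f=bot.grab_frame(n)
    for q in("recorder","recorder_center","screen"): print(n,q,[(np.round(d["xyz"],3).tolist(),round(d["conf"],2)) for d in bot.spot_point(q,f)[:2]])
    b=bot.trace("recorder",f); print([(round(d["conf"],2),int(d["region"].sum())) for d in b[:3]])
    u,v=proj(f,[.54,-.069,.08]).astype(int)
    c=cv2.resize(f["img"][v-60:v+60,u-80:u+80],(400,300),interpolation=cv2.INTER_CUBIC); o=c if n=="side" else np.hstack([o,c])
cv2.imwrite("pics/crop3.png",o[...,::-1])
E
python3 plan.py 1 11 0.54 -0.069 0.235 1.921
```

```text
clock: 9.2
position: [0.5395, -0.0689, 0.1402]
tool_rot: [3.142, 0.0, 0.351]
force: [0.2, -0.3, -0.3]
grip_width: 0.0856
finger_force: 0.0
clock: 9.7
position: [0.5405, -0.0693, 0.2438]
tool_rot: [3.14, -0.004, 0.351]
force: [0.2, -0.2, 0.0]
grip_width: 0.0854
finger_force: 0.0
side recorder [([0.534, -0.073, 0.003], 0.6)]
side recorder_center [([0.536, -0.069, 0.062], 0.92)]
side screen [([0.522, -0.075, 0.071], 0.89), ([0.561, -0.213, 0.006], 0.68)]
[(0.63, 788)]
top recorder []
top recorder_center []
top screen []
[]
t 10.2 at [ 0.5393 -0.069   0.24  ] [-3.142e+00  1.000e-03  3.500e-01] F [ 0.5 -0.8  0.2]
[[[0,0,0,0,0,-0.14,1],[0,0,1,0,0,-0.14,1],[0,0,0,0,0,-0.14,1],[0,0,1,0,0,-0.14,1],[0,0,0,0,0,-0.14,1]]]
[[[0,0,1,0,0,-0.15,1],[0,0,0,0,0,-0.14,1],[0,0,1,0,0,-0.15,1],[0,0,0,0,0,-0.14,1],[0,0,1,0,0,-0.15,1]]]
[[[-0.1,0.7,0,-0.001,0,-0.141,1]]]
```

View pics/crop3.png

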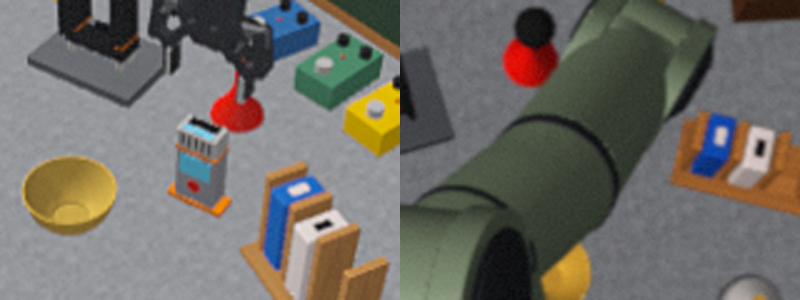

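The recorder stands upright at left crop (200,165), with its screen toward the robot. Next is the quarter turn and the regrip on the broad faces.

```bash
python3 -m jog '[[[0,0,0,0,0,-0.14,1],[0,0,1,0,0,-0.14,1],[0,0,0,0,0,-0.14,1],[0,0,1,0,0,-0.14,1],[0,0,0,0,0,-0.14,1]]]';python3 -m jog '[[[0,0,1,0,0,-0.15,1],[0,0,0,0,0,-0.14,1],[0,0,1,0,0,-0.15,1],[0,0,0,0,0,-0.14,1],[0,0,1,0,0,-0.15,1]]]'; python3 -m jog '[[[0,0,0,0,0,-0.14,1],[0,0,0,0,0,0,1]]]'; python3 plan.py 1 5 0.5395 -0.069 0.139 1.921
```

```text
clock: 10.7
position: [0.5394, -0.0689, 0.2382]
tool_rot: [-3.141, 0.0, 1.056]
force: [-0.0, -0.2, 0.0]
grip_width: 0.0855
finger_force: 0.0
clock: 11.2
position: [0.5394, -0.069, 0.2353]
tool_rot: [-3.141, 0.0, 1.786]
force: [-0.4, 0.1, -0.3]
grip_width: 0.0856
finger_force: 0.0
clock: 11.4
position: [0.5394, -0.0692, 0.2353]
tool_rot: [-3.142, -0.0, 1.923]
force: [-0.4, 0.0, -0.0]
grip_width: 0.0849
finger_force: 0.0
t 11.4 at [ 0.5394 -0.0692  0.2353] [-3.142 -0.     1.923] F [-0.4  0.  -0. ]
[[[0,0,19,0,0,0,1],[0,0,19,0,0,0,1],[0,0,19,0,0,0,1],[0,0,20,0,0,0,1],[0.1,0.2,19.3,0,0,0.002,1]]]
```

```bash
python3 -m jog '[[[0,0,19,0,0,0,1],[0,0,19,0,0,0,1],[0,0,19,0,0,0,1],[0,0,20,0,0,0,1],[0,0,19,0,0,0,1]]]';python3 -m jog '[[[0,0,0,0,0,0,0.5],[0,0,0,0,0,0,0],[0,0,0,0,0,0,0],[0,0,0,0,0,0,0],[0,0,0,0,0,0,0]]]' 60; python3 -m jog '[[[0,0,0,0,0,0,0],[0,0,-10,0,0,0,0],[0,0,-20,0,0,0,0],[0,0,-30,0,0,0,0],[0,0,0,0,0,0,0]]]'; python3 plan.py 0 10 0.485 0.187 0.20 1.921
```

```text
clock: 11.9
position: [0.5394, -0.069, 0.1385]
tool_rot: [-3.141, 0.0, 1.916]
force: [-0.0, -0.5, 0.0]
grip_width: 0.0853
finger_force: 0.0
clock: 12.4
position: [0.5396, -0.069, 0.1404]
tool_rot: [3.141, 0.0, 1.92]
force: [-2.0, -0.6, 6.4]
grip_width: 0.0315
finger_force: 58.4
clock: 12.9
position: [0.5408, -0.0692, 0.2034]
tool_rot: [3.137, 0.002, 1.92]
force: [0.5, 0.5, -3.0]
grip_width: 0.0317
finger_force: 59.9
t 12.9 at [ 0.5408 -0.0692  0.2034] [3.137e+00 2.000e-03 1.920e+00] F [ 0.5  0.5 -3. ]
[[[26,4,0,0,0,0,0],[26,3,0,0,0,0,0],[26,4,0,0,0,0,0],[26,3,0,0,0,0,0],[26,4,1,0,0,0,0]]]
[[[26,3,0,0,0,0,0],[26,4,1,0,0,0,0],[26,3,0,0,0,0,0],[26,4,1,0,0,0,0],[25.8,3.2,0,0.005,0.002,-0.001,0]]]
```

```bash
python3 -m jog '[[[26,4,0,0,0,0,0],[26,3,0,0,0,0,0],[26,4,0,0,0,0,0],[26,3,0,0,0,0,0],[26,4,1,0,0,0,0]]]';python3 -m jog '[[[26,3,0,0,0,0,0],[26,4,1,0,0,0,0],[26,3,0,0,0,0,0],[26,4,1,0,0,0,0],[26,3,0,0,0,0,0]]]'
python3 - <<'E'
from h import *
F=[bot.grab_frame(n) for n in("side","top")]; save(F[0],"side4.png")
for n,f in zip(("side","top"),F):
    for q in("recorder","recorder_center","screen","seat","cradle_top","mount"): print(n,q,[(np.round(d["xyz"],3).tolist(),round(d["conf"],2)) for d in bot.spot_point(q,f)[:2]])
    u,v=proj(f,[.55,.21,.08]).astype(int)
    c=cv2.resize(f["img"][v-45:v+45,u-60:u+60],(400,300),interpolation=cv2.INTER_CUBIC); o=c if n=="side" else np.hstack([o,c])
cv2.imwrite("pics/crop4.png",o[...,::-1])
E
python3 plan.py 0 3 0.485 0.1872 0.186 1.921
```

```text
clock: 13.4
position: [0.5114, 0.0604, 0.1988]
tool_rot: [3.141, -0.0, 1.92]
force: [-0.9, -0.0, -3.4]
grip_width: 0.0315
finger_force: 59.7
clock: 13.9
position: [0.4828, 0.1884, 0.1966]
tool_rot: [3.141, -0.0, 1.921]
force: [-0.2, 0.5, -3.3]
grip_width: 0.0314
finger_force: 59.7
side recorder [([0.478, 0.185, 0.058], 0.93)]
side recorder_center [([0.482, 0.189, 0.116], 0.57)]
side screen [([0.467, 0.182, 0.129], 0.86), ([0.363, -0.271, 0.034], 0.67)]
side seat [([0.597, 0.226, 0.04], 0.83), ([0.27, 0.418, 0.042], 0.78)]
side cradle_top [([0.272, 0.415, 0.16], 0.83), ([0.598, 0.232, 0.158], 0.64)]
side mount [([0.601, 0.228, -0.001], 0.91), ([0.271, 0.417, 0.001], 0.9)]
top recorder []
top recorder_center [([0.542, -0.261, 0.008], 0.74)]
top screen [([0.682, 0.03, 0.081], 0.4)]
top seat [([0.272, 0.417, 0.042], 0.77)]
top cradle_top [([0.267, 0.418, 0.156], 0.73)]
top mount []
t 14.6 at [0.4833 0.1871 0.1964] [3.142 0.    1.92 ] F [-0.4 -0.9 -2.9]
[[[0,1,3,0,0,0,0],[0,0,4,0,0,0,0],[-0.5,0.7,3.4,0,0,-0.001,0]]]
```

View pics/crop4.png

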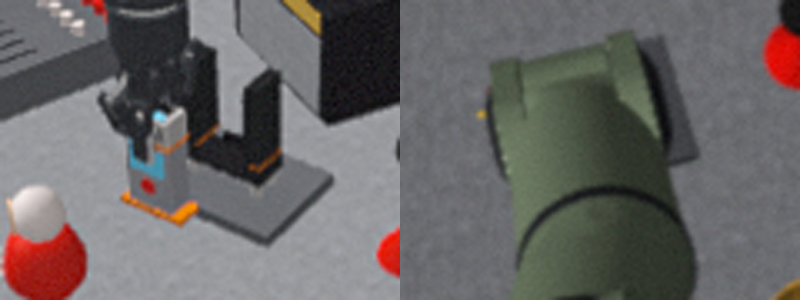

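The recorder hangs upright in front of the cradle (left crop 160,165), screen outward, clear of the arms. I'll lower it and slide in along tool +y.

```bash
python3 -m jog '[[[0,1,4,0,0,0,0],[0,1,4,0,0,0,0],[0,0,3,0,0,0,0],[0,0,0,0,0,0,0]]]';python3 -m jog '[[[0,10,0,0,0,0,0],[0,12,0,0,0,0,0],[0,12,0,0,0,0,0],[0,8,0,0,0,0,0],[0,0,0,0,0,0,0]]]'; python3 plan.py 0 10 0.599 0.2285 0.1855 1.921
```

```text
clock: 15.0
position: [0.4849, 0.1879, 0.1848]
tool_rot: [-3.141, 0.0, 1.921]
force: [-0.5, -0.2, -2.7]
grip_width: 0.0313
finger_force: 59.7
clock: 15.5
position: [0.5255, 0.2028, 0.1854]
tool_rot: [3.141, 0.0, 1.921]
force: [0.0, -0.3, -2.4]
grip_width: 0.0316
finger_force: 59.8
t 15.5 at [0.5255 0.2028 0.1854] [3.141 0.    1.921] F [ 0.  -0.3 -2.4]
[[[0,8,0,0,0,0,0],[0,8,0,0,0,0,0],[0,8,0,0,0,0,0],[0,8,0,0,0,0,0],[0,8,0,0,0,0,0]]]
[[[0,8,0,0,0,0,0],[0,7,0,0,0,0,0],[0,8,0,0,0,0,0],[-1,7,0,0,0,0,0],[-0.1,7.9,-0.1,0.001,0,0,0]]]
```

```bash
python3 -m jog '[[[0,8,0,0,0,0,0],[0,8,0,0,0,0,0],[0,8,0,0,0,0,0],[0,0,0,0,0,0,0]]]';python3 -m jog '[[[-0.5,8,0,0,0,0,0],[0,8,0,0,0,0,0],[0,6,0,0,0,0,0],[0,0,0,0,0,0,0]]]'; python3 plan.py 0 10 0.599 0.2285 0.1855 1.921
```

```text
clock: 15.9
position: [0.548, 0.211, 0.1854]
tool_rot: [3.141, 0.0, 1.921]
force: [-0.4, -0.1, -3.3]
grip_width: 0.0314
finger_force: 59.8
clock: 16.3
position: [0.5686, 0.218, 0.1853]
tool_rot: [3.141, 0.0, 1.921]
force: [-1.0, -0.1, -2.3]
grip_width: 0.031
finger_force: 59.8
t 16.3 at [0.5686 0.218  0.1853] [3.141 0.    1.921] F [-1.  -0.1 -2.3]
[[[0,3,0,0,0,0,0],[0,3,0,0,0,0,0],[0,3,0,0,0,0,0],[0,3,0,0,0,0,0],[0,3,0,0,0,0,0]]]
[[[0,3,0,0,0,0,0],[0,4,0,0,0,0,0],[0,3,0,0,0,0,0],[0,4,0,0,0,0,0],[-0.5,3.2,-0.2,0,0,0,0]]]
```

```bash
python3 -m jog '[[[0,5,0,0,0,0,0],[0,5,0,0,0,0,0],[0,5,0,0,0,0,0],[0,5,0,0,0,0,0],[0,0,0,0,0,0,0]]]';python3 -m jog '[[[0,3,0,0,0,0,0],[0,3,0,0,0,0,0],[0,2,0,0,0,0,0],[0,0,0,0,0,0,0]]]'; python3 plan.py 0 10 0.599 0.2285 0.1855 1.921
```

```text
clock: 16.8
position: [0.5872, 0.2248, 0.1853]
tool_rot: [3.141, 0.0, 1.921]
force: [0.2, -0.1, -2.7]
grip_width: 0.0313
finger_force: 59.8
clock: 17.2
position: [0.5944, 0.2274, 0.1854]
tool_rot: [3.141, 0.0, 1.921]
force: [-0.2, -0.5, -3.5]
grip_width: 0.031
finger_force: 59.7
t 17.2 at [0.5944 0.2274 0.1854] [3.141 0.    1.921] F [-0.2 -0.5 -3.5]
[[[0,0,0,0,0,0,0],[0,1,0,0,0,0,0],[0,0,0,0,0,0,0],[0,1,0,0,0,0,0],[0,0,0,0,0,0,0]]]
[[[0,1,0,0,0,0,0],[0,0,0,0,0,0,0],[0,1,0,0,0,0,0],[0,0,0,0,0,0,0],[-0.5,0.7,-0.1,0,0,0,0]]]
```

Nearly home. I'll creep to the stop and watch the force.

```bash
python3 -m jog '[[[0,1,0,0,0,0,0],[0,1,0,0,0,0,0],[0,1,0,0,0,0,0],[0,0,0,0,0,0,0]]]';python3 -m jog '[[[0,1,0,0,0,0,0],[0,1,0,0,0,0,0],[0,0,0,0,0,0,0]]]'; python3 -m jog '[[[0,1,0,0,0,0,0],[0,1,0,0,0,0,0],[0,0,0,0,0,0,0]]]'
```

```text
clock: 17.6
position: [0.5971, 0.2284, 0.1854]
tool_rot: [3.142, 0.0, 1.921]
force: [0.1, -0.4, -2.4]
grip_width: 0.0312
finger_force: 59.7
clock: 17.9
position: [0.599, 0.2291, 0.1854]
tool_rot: [3.142, 0.0, 1.921]
force: [-0.6, 0.4, -3.8]
grip_width: 0.0312
finger_force: 59.7
clock: 18.2
position: [0.6008, 0.2298, 0.1854]
tool_rot: [-3.141, 0.0, 1.921]
force: [-0.7, 0.1, -2.9]
grip_width: 0.0316
finger_force: 59.8
```

```bash
python3 -m jog '[[[0,0.7,0,0,0,0,0],[0,0.7,0,0,0,0,0],[0,0,0,0,0,0,0]]]';python3 - <<'E'
from h import *
f=bot.grab_frame("side")
for q in("recorder","recorder_center","screen","seat","cradle_top"): print(q,[(np.round(d["xyz"],3).tolist(),round(d["conf"],2)) for d in bot.spot_point(q,f)[:2]])
u,v=proj(f,[.6,.23,.08]).astype(int)
cv2.imwrite("pics/crop5.png",cv2.resize(f["img"][v-36:v+36,u-48:u+48],(800,600),interpolation=cv2.INTER_CUBIC)[...,::-1])
E
```

```text
clock: 18.5
position: [0.6014, 0.23, 0.1852]
tool_rot: [-3.139, -0.0, 1.921]
force: [-6.8, -1.7, 1.1]
grip_width: 0.0314
finger_force: 60.7
recorder [([0.594, 0.228, 0.047], 0.68)]
recorder_center [([0.603, 0.228, 0.104], 0.75), ([0.6, 0.234, 0.157], 0.43)]
screen [([0.587, 0.221, 0.113], 0.74), ([0.596, 0.23, 0.158], 0.56)]
seat [([0.273, 0.419, 0.039], 0.92), ([0.598, 0.229, 0.039], 0.7)]
cradle_top [([0.273, 0.413, 0.159], 0.98), ([0.598, 0.232, 0.156], 0.55)]
```

View pics/crop5.png

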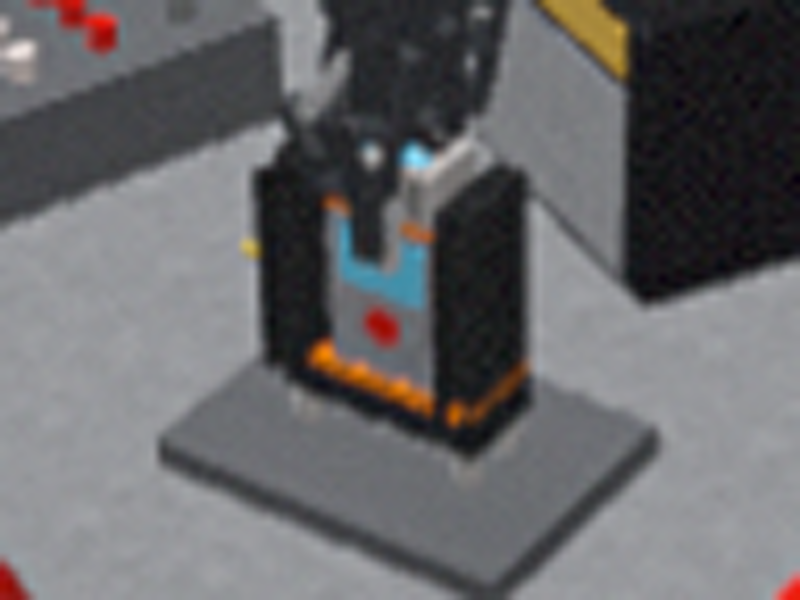

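The recorder sits between the arms with its foot in the undercut (about 375,385), touching the rear stop at 7 N. I'll back off 1.5 mm and lower it to the seat.

```bash
python3 -m jog '[[[0,-1.5,0,0,0,0,0],[0,0,1,0,0,0,0],[0,0,1,0,0,0,0],[0,0,0,0,0,0,0]]]'; python3 -m jog '[[[0,0,1,0,0,0,0],[0,0,0,0,0,0,0],[0,0,0,0,0,0,0]]]'; python3 -m jog '[[[0,0,1,0,0,0,0],[0,0,0,0,0,0,0],[0,0,0,0,0,0,0]]]'
```

```text
clock: 19.2
position: [0.6007, 0.2298, 0.1832]
tool_rot: [3.142, 0.0, 1.921]
force: [-0.3, -0.4, -2.6]
grip_width: 0.0314
finger_force: 59.8
clock: 19.5
position: [0.6008, 0.2297, 0.1825]
tool_rot: [3.141, 0.0, 1.921]
force: [0.4, -1.1, -0.6]
grip_width: 0.031
finger_force: 60.1
clock: 19.8
position: [0.6008, 0.2297, 0.1824]
tool_rot: [3.141, -0.0, 1.921]
force: [-5.4, -1.3, 14.7]
grip_width: 0.0313
finger_force: 62.0
```

Seated at TCP z 0.1824. Now I'll firm the grip and pull: 8 mm of slack, then 15 mm of lift.

```bash
python3 -m jog '[[[0,0,-1,0,0,0,0],[0,0,0,0,0,0,0],[0,0,0,0,0,0,0],[0,0,0,0,0,0,0]]]' 90; python3 -m jog '[[[0,0,-2,0,0,0,0],[0,0,-2,0,0,0,0],[0,0,-2,0,0,0,0],[0,0,0,0,0,0,0]]]'; python3 -m jog '[[[0,0,-2,0,0,0,0],[0,0,-2,0,0,0,0],[0,0,-2,0,0,0,0],[0,0,0,0,0,0,0]]]'; python3 -m jog '[[[0,0,-2,0,0,0,0],[0,0,-1,0,0,0,0],[0,0,0,0,0,0,0],[0,0,0,0,0,0,0]]]'
```

```text
clock: 20.2
position: [0.6008, 0.2298, 0.1825]
tool_rot: [3.141, -0.0, 1.921]
force: [-1.1, 0.0, 5.0]
grip_width: 0.0314
finger_force: 88.7
clock: 20.6
position: [0.6008, 0.2297, 0.1886]
tool_rot: [3.141, 0.0, 1.921]
force: [-0.5, 0.0, -3.1]
grip_width: 0.0309
finger_force: 88.1
clock: 21.0
position: [0.6005, 0.2297, 0.1944]
tool_rot: [-3.141, 0.0, 1.921]
force: [-0.7, 0.4, -6.9]
grip_width: 0.0314
finger_force: 88.4
clock: 21.4
position: [0.6006, 0.2297, 0.1973]
tool_rot: [-3.141, -0.0, 1.921]
force: [-0.9, 0.9, -9.7]
grip_width: 0.0314
finger_force: 88.6
```

```bash
python3 -m jog '[[[0,0,-2,0,0,0,0],[0,0,-2,0,0,0,0],[0,0,-2,0,0,0,0],[0,0,-2,0,0,0,0],[0,0,0,0,0,0,0]]]'
python3 - <<'E'
from h import *
f=bot.grab_frame("side")
F=[bot.observe()["force"][2]]
for q in("recorder","cradle_top"): print(q,[(np.round(d["xyz"],3).tolist(),round(d["conf"],2)) for d in bot.spot_point(q,f)[:2]])
print(F,bot.observe()["position"])
u,v=proj(f,[.58,.26,.08]).astype(int)
cv2.imwrite("pics/crop6.png",cv2.resize(f["img"][v-36:v+36,u-48:u+48],(800,600),interpolation=cv2.INTER_CUBIC)[...,::-1])
E
```

```text
clock: 21.9
position: [0.6006, 0.2297, 0.2055]
tool_rot: [-3.141, -0.0, 1.921]
force: [-1.6, 1.0, -12.3]
grip_width: 0.0308
finger_force: 88.8
recorder [([0.59, 0.226, 0.067], 0.88)]
cradle_top [([0.274, 0.414, 0.157], 0.94), ([0.599, 0.23, 0.169], 0.82)]
[np.float64(-12.464220063601374)] [0.60058484 0.22968027 0.20524854]
```

View pics/crop6.png

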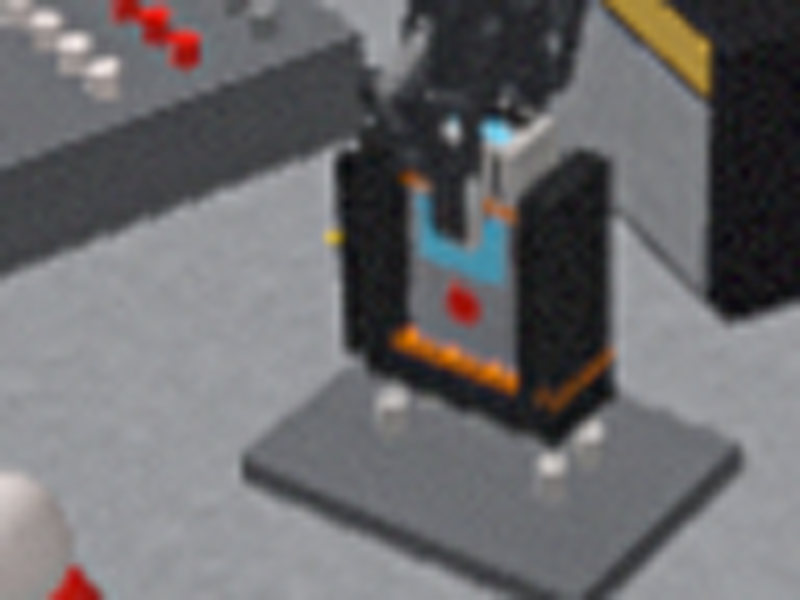

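```bash
python3 -m jog '[[[0,0,0,0,0,0,0],[0,0,0,0,0,0,0],[0,0,0,0,0,0,0],[0,0,0,0,0,0,0],[0,0,0,0,0,0,0]]]'; python3 -m jog '[[[0,0,0,0,0,0,0],[0,0,0,0,0,0,0],[0,0,0,0,0,0,0],[0,0,0,0,0,0,0],[0,0,0,0,0,0,0]]]'
```

```text
clock: 22.55
position: [0.6006, 0.2297, 0.2053]
tool_rot: [-3.141, -0.0, 1.921]
force: [-2.1, 0.3, -12.7]
grip_width: 0.031
finger_force: 89.0
clock: 23.05
position: [0.6006, 0.2297, 0.2054]
tool_rot: [-3.141, -0.0, 1.921]
force: [-2.1, -0.6, -13.1]
grip_width: 0.0313
finger_force: 88.9
```

The carriage stands lifted off its posts (390,405 and 550,465). Force, geometry and vision all put the lift at about 12–15 mm, so I'll keep holding, then lower slowly.

```bash
for i in 1; do python3 -m jog '[[[0,0,0,0,0,0,0],[0,0,0,0,0,0,0],[0,0,0,0,0,0,0],[0,0,0,0,0,0,0],[0,0,0,0,0,0,0]]]'; python3 -m jog '[[[0,0,0,0,0,0,0],[0,0,0,0,0,0,0],[0,0,0,0,0,0,0],[0,0,0,0,0,0,0],[0,0,0,0,0,0,0]]]'; python3 -m jog '[[[0,0,0,0,0,0,0],[0,0,0,0,0,0,0],[0,0,0,0,0,0,0],[0,0,0,0,0,0,0],[0,0,0,0,0,0,0]]]'; done
python3 -m jog '[[[0,0,2,0,0,0,0],[0,0,2,0,0,0,0],[0,0,2,0,0,0,0],[0,0,2,0,0,0,0],[0,0,2,0,0,0,0]]]'; python3 -m jog '[[[0,0,2,0,0,0,0],[0,0,2,0,0,0,0],[0,0,2,0,0,0,0],[0,0,2,0,0,0,0],[0,0,2,0,0,0,0]]]'; python3 -m jog '[[[0,0,1,0,0,0,0],[0,0,1,0,0,0,0],[0,0,0,0,0,0,0]]]'
```

```text
clock: 23.55
position: [0.6006, 0.2297, 0.2054]
tool_rot: [-3.141, 0.0, 1.921]
force: [-3.7, 0.0, -12.1]
grip_width: 0.0311
finger_force: 88.9
clock: 24.05
position: [0.6006, 0.2297, 0.2054]
tool_rot: [-3.141, 0.0, 1.921]
force: [-4.4, -0.9, -12.8]
grip_width: 0.031
finger_force: 89.0
clock: 24.55
position: [0.6007, 0.2297, 0.2054]
tool_rot: [-3.142, 0.0, 1.921]
force: [-6.1, -0.4, -12.9]
grip_width: 0.0313
finger_force: 89.0
clock: 25.05
position: [0.601, 0.2297, 0.1956]
tool_rot: [3.141, -0.0, 1.921]
force: [-4.0, -0.6, -7.6]
grip_width: 0.0311
finger_force: 89.6
clock: 25.55
position: [0.601, 0.2297, 0.1857]
tool_rot: [3.141, 0.0, 1.921]
force: [-3.7, -2.4, -0.9]
grip_width: 0.031
finger_force: 90.4
clock: 25.85
position: [0.6009, 0.2297, 0.1833]
tool_rot: [3.141, 0.0, 1.921]
force: [-1.8, -0.5, -4.1]
grip_width: 0.031
finger_force: 90.4
```

```bash
python3 -m jog '[[[0,0,1,0,0,0,0],[0,0,0,0,0,0,0],[0,0,0,0,0,0,0]]]'; python3 -m jog '[[[0,0,0,0,0,0,0.15],[0,0,0,0,0,0,0.4],[0,0,0,0,0,0,0.8],[0,0,0,0,0,0,0.8],[0,0,0,0,0,0,0.8]]]' 20; python3 -m jog '[[[0,0,-10,0,0,0,0.8],[0,0,-30,0,0,0,0.8],[0,0,-40,0,0,0,0.8],[0,0,-40,0,0,0,0.8],[0,0,-30,0,0,0,0.8]]]'
python3 - <<'E'
from h import *
f=bot.grab_frame("side")
for q in("recorder","recorder_center","screen","seat","cradle_top"): print(q,[(np.round(d["xyz"],3).tolist(),round(d["conf"],2)) for d in bot.spot_point(q,f)[:2]])
u,v=proj(f,[.6,.23,.1]).astype(int)
cv2.imwrite("pics/crop7.png",cv2.resize(f["img"][v-45:v+45,u-60:u+60],(800,600),interpolation=cv2.INTER_CUBIC)[...,::-1])
E
```

```text
clock: 26.15
position: [0.6009, 0.2298, 0.1825]
tool_rot: [3.141, 0.0, 1.921]
force: [-1.3, -1.0, 0.3]
grip_width: 0.0313
finger_force: 90.7
clock: 26.65
position: [0.6008, 0.2297, 0.1825]
tool_rot: [3.141, 0.0, 1.921]
force: [-1.0, 0.2, -0.2]
grip_width: 0.0683
finger_force: 0.0
clock: 27.15
position: [0.6009, 0.2296, 0.3359]
tool_rot: [3.139, -0.0, 1.92]
force: [0.3, 0.4, 0.2]
grip_width: 0.0684
finger_force: 0.0
recorder [([0.595, 0.226, 0.043], 0.7), ([0.546, -0.258, 0.01], 0.19)]
recorder_center [([0.6, 0.231, 0.102], 0.72)]
screen [([0.583, 0.22, 0.11], 0.76)]
seat [([0.596, 0.23, 0.04], 0.91), ([0.271, 0.418, 0.038], 0.67)]
cradle_top [([0.6, 0.23, 0.156], 0.78), ([0.275, 0.413, 0.159], 0.78)]
```

View pics/crop7.png

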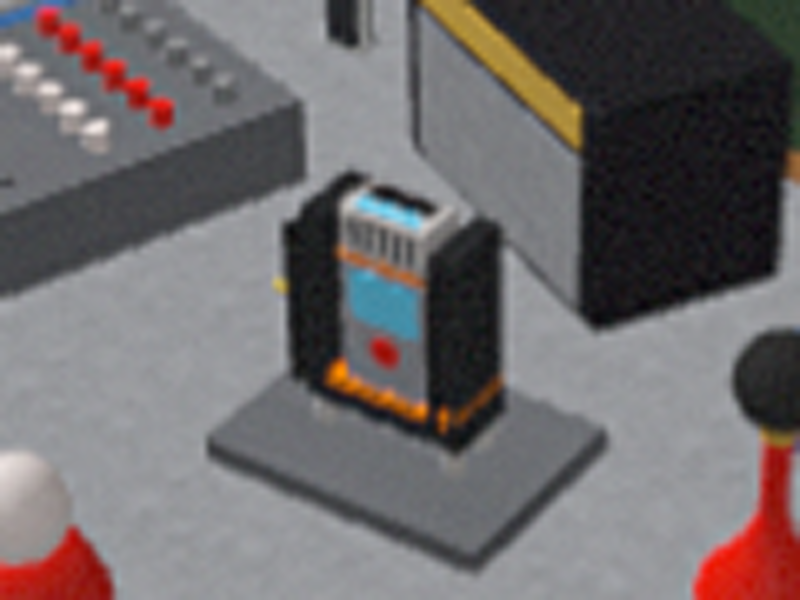

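The recorder stands upright and home between the arms (385,310), screen out and carriage down, with the gripper clear above. Handing in.

```bash
python3 -m jog '[[[0,0,0,0,0,0,0.8],[0,0,0,0,0,0,0.8],[0,0,0,0,0,0,0.8]]]' >/dev/null; python3 -c "from workcell import bot; print(bot.job_done())"
```

```text
the job is handed in; nothing more can be done
None
```

I slid the recorder home in the black mount with its screen facing out, held it at about 15 mm lift (green band) for about 2.7 s, lowered it gently and let go; the job was handed in at about 27.5 s, and no verdict came back.

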